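# Spread heaped rock core plugs on a drying tray

### The job

The rock core plugs were tipped in a heap on the drying tray and cannot dry like that. Spread them over the whole tray floor in a single even layer: at least one plug in each of the four quarters of the tray, and at least a plug's width (30 mm) of bare floor between any two. Leave the two bottles and the vial beside the tray standing where they are.

Things in the scene. Friction and masses are not known exactly. Their poses are not given: they have to be found in the camera images.
- tray: Fixed flat steel drying tray. Origin: centre of its underside, on the bench top; z up, x along its short side, y along its long side. Floor 176 mm (x) by 250 mm (y) inside the walls, top of the floor 3 mm above the origin; walls 3 mm thick, their tops 15 mm (rolled rim 17 mm) above the bench. Two dark seams on the floor, at x = 0 and y = 0, mark its quarters.
- core_0: One of six identical loose dark grey rock core plugs with two paler bands: a cylinder 30 mm across and 30 mm long, 37 to 74 g, standing on its flat end. Origin: its centre (15 mm above what it stands on); z along the cylinder's axis. At the start it is in the heap's lower layer, with gaps of 1 to 9 mm to its neighbours.
- core_1: One of six identical loose dark grey rock core plugs with two paler bands: a cylinder 30 mm across and 30 mm long, 37 to 74 g, standing on its flat end. Origin: its centre (15 mm above what it stands on); z along the cylinder's axis. At the start it is in the heap's lower layer, with gaps of 1 to 9 mm to its neighbours.
- core_2: One of six identical loose dark grey rock core plugs with two paler bands: a cylinder 30 mm across and 30 mm long, 37 to 74 g, standing on its flat end. Origin: its centre (15 mm above what it stands on); z along the cylinder's axis. At the start it is in the heap's lower layer, with gaps of 1 to 9 mm to its neighbours.
- core_3: One of six identical loose dark grey rock core plugs with two paler bands: a cylinder 30 mm across and 30 mm long, 37 to 74 g, standing on its flat end. Origin: its centre (15 mm above what it stands on); z along the cylinder's axis. At the start it is in the heap's lower layer, with gaps of 1 to 9 mm to its neighbours.
- core_4: One of six identical loose dark grey rock core plugs with two paler bands: a cylinder 30 mm across and 30 mm long, 37 to 74 g, standing on its flat end. Origin: its centre (15 mm above what it stands on); z along the cylinder's axis. At the start it lies on top of the heap, resting on two plugs of the lower layer.
- core_5: One of six identical loose dark grey rock core plugs with two paler bands: a cylinder 30 mm across and 30 mm long, 37 to 74 g, standing on its flat end. Origin: its centre (15 mm above what it stands on); z along the cylinder's axis. At the start it lies on top of the heap, resting on two plugs of the lower layer.
- clear_bottle: Bystander: clear glass bottle with a tan cap, 55 mm across, 99 mm high, loose, standing beside the tray. Origin: centre of its underside, z up.
- buffer_bottle: Bystander: white bottle with a blue cap, 39 mm across, 86 mm high, loose, standing beside the tray. Origin: centre of its underside, z up.
- tall_vial: Bystander: slim vial, 27 mm across, 141 mm high, loose and easily tipped, standing beside the tray. Origin: centre of its underside, z up.

How it is judged (in metres and radians):
At the end, for the whole second after the job is handed in: All six plugs at rest on the tray floor in one layer (centres 13.5 to 20 mm above it), every two centres at least 57 mm apart, at least one plug centre in each quarter; the bottles and the vial upright (within 0.2 rad) and within 20 mm of where they stood (z of core_0 in the frame of tray between 0.0165 and 0.023 m and linear speed of each of core_0, core_1, core_2, core_3, core_4, core_5 below 0.02 m/s and z of core_1 in the frame of tray between 0.0165 and 0.023 m and z of core_2 in the frame of tray between 0.0165 and 0.023 m and z of core_3 in the frame of tray between 0.0165 and 0.023 m and z of core_4 in the frame of tray between 0.0165 and 0.023 m and z of core_5 in the frame of tray between 0.0165 and 0.023 m and horizontal distance between core_0 and core_1 above 0.057 m and horizontal distance between each of core_0, core_1 and core_2 above 0.057 m and horizontal distance between each of core_0, core_1, core_2 and core_3 above 0.057 m and horizontal distance between each of core_0, core_1, core_2, core_3 and core_4 above 0.057 m and horizontal distance between each of core_0, core_1, core_2, core_3, core_4 and core_5 above 0.057 m and distance of each of clear_bottle, buffer_bottle, tall_vial from where it was at the start of the episode below 0.02 m and angle between each of clear_bottle, buffer_bottle, tall_vial's own z axis and vertical below 0.2 rad and ((x of core_0 in the frame of tray above 0 m and y of core_0 in the frame of tray above 0 m) or (x of core_1 in the frame of tray above 0 m and y of core_1 in the frame of tray above 0 m) or (x of core_2 in the frame of tray above 0 m and y of core_2 in the frame of tray above 0 m) or (x of core_3 in the frame of tray above 0 m and y of core_3 in the frame of tray above 0 m) or (x of core_4 in the frame of tray above 0 m and y of core_4 in the frame of tray above 0 m) or (x of core_5 in the frame of tray above 0 m and y of core_5 in the frame of tray above 0 m)) and ((x of core_0 in the frame of tray above 0 m and y of core_0 in the frame of tray below 0 m) or (x of core_1 in the frame of tray above 0 m and y of core_1 in the frame of tray below 0 m) or (x of core_2 in the frame of tray above 0 m and y of core_2 in the frame of tray below 0 m) or (x of core_3 in the frame of tray above 0 m and y of core_3 in the frame of tray below 0 m) or (x of core_4 in the frame of tray above 0 m and y of core_4 in the frame of tray below 0 m) or (x of core_5 in the frame of tray above 0 m and y of core_5 in the frame of tray below 0 m)) and ((x of core_0 in the frame of tray below 0 m and y of core_0 in the frame of tray above 0 m) or (x of core_1 in the frame of tray below 0 m and y of core_1 in the frame of tray above 0 m) or (x of core_2 in the frame of tray below 0 m and y of core_2 in the frame of tray above 0 m) or (x of core_3 in the frame of tray below 0 m and y of core_3 in the frame of tray above 0 m) or (x of core_4 in the frame of tray below 0 m and y of core_4 in the frame of tray above 0 m) or (x of core_5 in the frame of tray below 0 m and y of core_5 in the frame of tray above 0 m)) and ((x of core_0 in the frame of tray below 0 m and y of core_0 in the frame of tray below 0 m) or (x of core_1 in the frame of tray below 0 m and y of core_1 in the frame of tray below 0 m) or (x of core_2 in the frame of tray below 0 m and y of core_2 in the frame of tray below 0 m) or (x of core_3 in the frame of tray below 0 m and y of core_3 in the frame of tray below 0 m) or (x of core_4 in the frame of tray below 0 m and y of core_4 in the frame of tray below 0 m) or (x of core_5 in the frame of tray below 0 m and y of core_5 in the frame of tray below 0 m))); the robot touches nothing.
It fails at once if the clear bottle is pushed more than 20 mm or tipped (distance of clear_bottle from where it was at the start of the episode above 0.02 m or angle between clear_bottle's own z axis and vertical above 0.35 rad).
It fails at once if the buffer bottle is pushed more than 20 mm or tipped (distance of buffer_bottle from where it was at the start of the episode above 0.02 m or angle between buffer_bottle's own z axis and vertical above 0.35 rad).
It fails at once if the tall vial is pushed more than 20 mm or tipped (distance of tall_vial from where it was at the start of the episode above 0.02 m or angle between tall_vial's own z axis and vertical above 0.35 rad).
It also fails if it takes over 72 s, if anything falls off the work surface, if the arm or the gripper's body presses on something with over 40 N, if the wrist force passes 120 N, or if a joint passes its speed limit or range.

### The arm

A 7-joint arm with a two-finger parallel gripper is mounted at the origin on a cart in front of the work surface, level with it; the furniture and walls round the work are solid. World frame = base frame: x ahead of the robot, y to its left, z up, the work surface at z = 0. Lengths are in m, angles in degrees, forces in N, time in s.
With the tool pointing down it reaches from about 0.35 to 0.775 m from the base axis. Payload 3.1 kg.
Tool frame: the origin (TCP) lies midway between the tips of the shut fingers; the grasp point (between the pads) lies 19 mm behind it; z points along the fingers, y is the line along which they close (so a half turn about z gives the same grasp; the last joint's range is limited). The gripper opens to 85 mm and grips with 20 to 120 N. Pads are 22 mm wide; open, the fingers measure 114 mm over their backs; the gripper's body (76 mm by 85 mm) begins 54 mm behind the grasp point. The pads swing forward as they close: fully open they stand 13 mm farther back than shut.
Start: joints at [-68.967, 17.813, 0.802, 86.603, -0.252, 75.585, -1.558], TCP at [0.219, 0.505, 0.231] pointing down, gripper open.
Joint ranges: [-154.91, 154.91], [-16.99, 109.72], [-72.82, 74.43], [7.12, 147.25], [-82.49, 262.49], [11.32, 116.49], [-174.64, 174.64]. Speed limits (degrees/s): [159.86, 159.86, 180, 180, 180, 180, 180].

### API

Orientations are given as [roll, pitch, yaw] about the fixed x, y, z axes, in that order (R = Rz(yaw) Ry(pitch) Rx(roll)).
In Python, from station import robot gives the robot as it stands. Calls block until the motion is done:
- robot.move_to(position, orientation): joint-space move of the TCP to a pose.
- robot.line_to(position, orientation=None, velocity=0.15, f_stop=None): straight line of the TCP; orientation=None keeps the orientation; velocity is the mean speed in m/s. With f_stop (N) it stops when the force on the tool has changed by that much, and returns True; else False.
- robot.move_j(angles): joint-space move.
- robot.gripper_to(opening, force=None): opening from 0.0 (shut) to 1.0 (fully open); force is the grip in N (None keeps the last); returns when the fingers have stopped.
- robot.pause(seconds).
- robot.inverse_kinematics(position, orientation): joint angles nearest the present ones, or None.
- robot.sense(): the state.
- robot.grab_frame(name): name is "scene" or "top" or "wrist"; returns (picture, depth): 480x640x3 uint8, red, green, blue; 480x640 float32, m along the optical axis (not along the pixel's ray), 0 where there is no reading.
- robot.calibration(name): a dict with "mtx" (3x3 intrinsics, pixels), "extrinsics" (4x4, takes a point from world to camera coordinates); the wrist camera has in their place "T_tool_cam" (4x4, takes a point from camera to tool coordinates, whose origin is the TCP and whose axes are the flange's). Camera axes: x right, y up, looking along -z (the intrinsics and any distortion apply to the point x, -y, -z); pixel columns grow to the right and rows downward; lengths in m; the calibration is good to about 2 mm. A picture is of the moment at which its call begins: read the wrist's pose just before it. calibration takes no time and is no camera call.
A pose or a line that the arm cannot do raises robot.PlanningError and nothing moves.
- robot.close_job(): hands the job in; it is judged then, once.
Trained networks look in the newest picture that a camera, given by its name, has taken for a name from the list of things; names that differ only in an ending like _2 or _b are one class to them, and where a whole thing is asked for, a point or a joint stands for the part that bears it (a point fixed in the world has none). Each returns a list of dicts, best first, with "p" (0 to 1); they miss things now and then, are a little off and sometimes report something else, mostly with a low value. They report only what shows in the picture. A call takes as long as a camera call.
- robot.look_for(query, camera): "point" ([column, row] in pixels, amid what is visible of it).
- robot.tip_of(query, camera): "point" ([column, row] in pixels: a listed point, or the origin of a listed thing).
The state is a dict: "time_s": time; "joint_positions": joint angles; "dq": joint speeds; "joint_torque": joint torques, N m; "tool_pos": TCP position; "eef_rot": TCP orientation; "contact_force": force on the tool from outside, world axes, zero at the start; "torque": the same for the moment, N m; "finger_gap": opening from 0.0 (shut) to 1.0 (fully open); "gripper_force": force on a finger pad.
Only numpy, scipy, OpenCV 4.12 (cv2) and the standard library are available. Lean on these libraries where they do the work, as an engineer would, in place of code of your own. Each camera call takes 0.05 s, during which the arm holds its last target. There are 200 camera calls.

## Working session

There is one attempt and no reset: what is moved stays moved. The work goes in short steps, each a Python script; the robot and the scene stay as the last script left them, time stands still between calls to the robot, and variables do not carry over. Pictures are saved under pics/ and viewed, at most 10 in all, crops included, and the job is handed in when it is done.

```bash
ls; mkdir -p pics
cat > h.py <<'E'
import numpy as np, cv2
from station import robot
def shot(cam,name):
    im,d=robot.grab_frame(cam); cv2.imwrite(f'pics/{name}.png',im[:,:,::-1]); return im,d
def cloud(d,cam):
    c=robot.calibration(cam);K=c['mtx'];T=np.linalg.inv(c['extrinsics'])
    v,u=np.mgrid[:480,:640]
    P=np.stack([(u-K[0,2])/K[0,0]*d,-(v-K[1,2])/K[1,1]*d,-d],-1)
    return P@T[:3,:3].T+T[:3,3]
E
python3 - <<'E'
from h import *
for cam in('top','scene'):
    c=robot.calibration(cam);print({k:np.round(v,3).tolist() for k,v in c.items()})
    im,d=shot(cam,cam+'0');np.save(f'{cam}0.npy',d)
    print(d.min(),d.max())
    for q in('core_0','tray','clear_bottle','buffer_bottle','tall_vial'):
        W=cloud(d,cam)
        print(cam,q,[(np.round(r['point']).tolist(),round(r['p'],2),np.round(W[int(r['point'][1]),int(r['point'][0])],3).tolist()) for r in robot.look_for(q,cam)])
print(robot.sense()['time_s'],robot.sense()['eef_rot'])
E
```

```text
pics
station.py
{'mtx': [[451.981, 0.0, 325.861], [0.0, 451.981, 228.399], [0.0, 0.0, 1.0]], 'extrinsics': [[0.019, -1.0, -0.0, -0.002], [0.995, 0.019, 0.102, -0.587], [-0.102, -0.002, 0.995, -0.867], [0.0, 0.0, 0.0, 1.0]]}
0.0 1.8812892
top core_0 [([314.0, 265.0], 0.7, [0.516, 0.031, 0.063]), ([315.0, 242.0], 0.61, [0.562, 0.031, 0.029]), ([322.0, 270.0], 0.59, [0.507, 0.018, 0.032]), ([324.0, 245.0], 0.59, [0.552, 0.012, 0.061]), ([306.0, 255.0], 0.51, [0.534, 0.048, 0.033]), ([333.0, 255.0], 0.46, [0.537, -0.003, 0.032])]
top tray []
top clear_bottle [([394.0, 262.0], 0.67, [0.523, -0.115, 0.1])]
top buffer_bottle [([209.0, 283.0], 0.88, [0.478, 0.222, 0.085])]
top tall_vial [([261.0, 182.0], 0.6, [0.664, 0.131, 0.1])]
{'mtx': [[495.739, 0.0, 321.023], [0.0, 495.739, 235.559], [0.0, 0.0, 1.0]], 'extrinsics': [[0.445, -0.895, -0.019, -0.219], [0.568, 0.266, 0.779, -0.365], [-0.692, -0.357, 0.627, -0.555], [0.0, 0.0, 0.0, 1.0]]}
0.0 1.9241747
scene core_0 [([332.0, 261.0], 0.86, [0.53, -0.005, 0.026]), ([310.0, 247.0], 0.84, [0.509, 0.029, 0.063]), ([317.0, 265.0], 0.77, [0.499, 0.011, 0.033]), ([331.0, 244.0], 0.67, [0.541, 0.005, 0.053])]
scene tray [([299.0, 259.0], 0.93, [0.53, 0.065, 0.003])]
scene clear_bottle [([391.0, 275.0], 0.62, [0.499, -0.125, 0.064]), ([321.0, 253.0], 0.38, [0.547, 0.028, 0.021])]
scene buffer_bottle [([207.0, 237.0], 0.78, [0.46, 0.217, 0.058])]
scene tall_vial [([303.0, 188.0], 0.87, [0.663, 0.124, 0.07])]
0.6 [1.79995374e+02 1.50495547e-03 1.56584012e+02]
```

Run:
```python
import cv2,numpy as np
a=cv2.imread('pics/top0.png');
cv2.imwrite('pics/top0c.png',cv2.resize(a[140:340,180:440],None,fx=3,fy=3,interpolation=cv2.INTER_CUBIC))
b=cv2.imread('pics/scene0.png');cv2.imwrite('pics/scene0c.png',cv2.resize(b[130:330,180:440],None,fx=3,fy=3,interpolation=cv2.INTER_CUBIC))
from h import cloud
W=cloud(np.load('top0.npy'),'top')
x,y,z=W[...,0],W[...,1],W[...,2]
m=(z>.011)&(z<.019)&(x>.35)&(x<.72)&(y>-.12)&(y<.22)
n,l,s,c=cv2.connectedComponentsWithStats(m.astype(np.uint8))
for i in range(1,n):
    if s[i,4]>15: P=W[l==i];print(s[i],cv2.minAreaRect(P[:,:2].astype(np.float32)))
# height map rendering
print('rim z>13: extents',[np.percentile(q[m],[0,2,50,98,100]).round(3) for q in(x,y)])
for zc in(.1,.06,.03):
    m=(z>zc-.008)&(z<zc+.012)&(x>.35)&(x<.75)&(y>-.25)&(y<.3)
    n,l,s,c=cv2.connectedComponentsWithStats(m.astype(np.uint8))
    for i in range(1,n):
        if s[i,4]>15: P=W[l==i];print(zc,s[i].tolist(),P.mean(0).round(4),np.ptp(P,0).round(3))
f=(z>-.01)&(z<.009)&(x>.44)&(x<.62)&(y>-.02)&(y<.15);print(np.median(z[f]))
```

```text
[ 233  201  137  105 1043] ((0.540302038192749, 0.058946676552295685), (0.18415191769599915, 0.25821664929389954), 7.343449115753174)
rim z>13: extents [array([0.433, 0.437, 0.532, 0.644, 0.671]), array([-0.114, -0.076,  0.062,  0.195,  0.22 ])]
0.1 [253, 171, 13, 13, 114] [0.6728 0.1349 0.1005] [0.021 0.023 0.013]
0.1 [392, 255, 12, 11, 109] [ 0.5251 -0.1223  0.0978] [0.018 0.02  0.007]
0.06 [325, 143, 25, 10, 63] [ 0.74   -0.0085  0.0621] [0.015 0.047 0.018]
0.06 [415, 146, 9, 45, 97] [ 0.7045 -0.1701  0.0577] [0.087 0.015 0.011]
0.06 [420, 146, 8, 45, 96] [ 0.7072 -0.1783  0.0577] [0.086 0.015 0.011]
0.06 [424, 146, 8, 44, 94] [ 0.7074 -0.1868  0.0578] [0.084 0.014 0.01 ]
0.06 [428, 147, 9, 43, 96] [ 0.7071 -0.1954  0.0576] [0.083 0.014 0.009]
0.06 [433, 146, 8, 43, 94] [ 0.7088 -0.2038  0.0577] [0.083 0.013 0.012]
0.06 [437, 147, 9, 42, 100] [ 0.7085 -0.2124  0.0572] [0.081 0.014 0.01 ]
0.06 [441, 147, 9, 41, 96] [ 0.7088 -0.2209  0.0574] [0.079 0.014 0.011]
0.06 [446, 147, 8, 41, 97] [ 0.7092 -0.2295  0.0573] [0.079 0.013 0.009]
0.06 [450, 147, 8, 40, 94] [ 0.7108 -0.2379  0.057
[... 432 characters left out ...]
0626] [0.036 0.032 0.019]
0.03 [326, 148, 22, 9, 58] [ 0.7398 -0.0085  0.0321] [0.014 0.043 0.019]
0.03 [410, 150, 47, 48, 365] [ 0.6871 -0.1863  0.0306] [0.094 0.091 0.02 ]
0.03 [259, 181, 12, 10, 32] [0.6663 0.1302 0.033 ] [0.018 0.022 0.019]
0.03 [309, 234, 14, 15, 115] [0.5638 0.0315 0.0324] [0.028 0.026 0.014]
0.03 [324, 244, 15, 15, 120] [ 0.5409 -0.004   0.0321] [0.027 0.028 0.018]
0.03 [299, 248, 14, 16, 113] [0.5353 0.0521 0.0322] [0.029 0.026 0.012]
0.03 [379, 251, 8, 22, 31] [ 0.5216 -0.1008  0.031 ] [0.042 0.012 0.017]
0.03 [314, 259, 14, 15, 130] [0.5105 0.0166 0.0323] [0.028 0.025 0.019]
0.03 [213, 275, 8, 18, 36] [0.475  0.2186 0.0326] [0.033 0.012 0.019]
0.0025699355861462103
```

View pics/top0c.png

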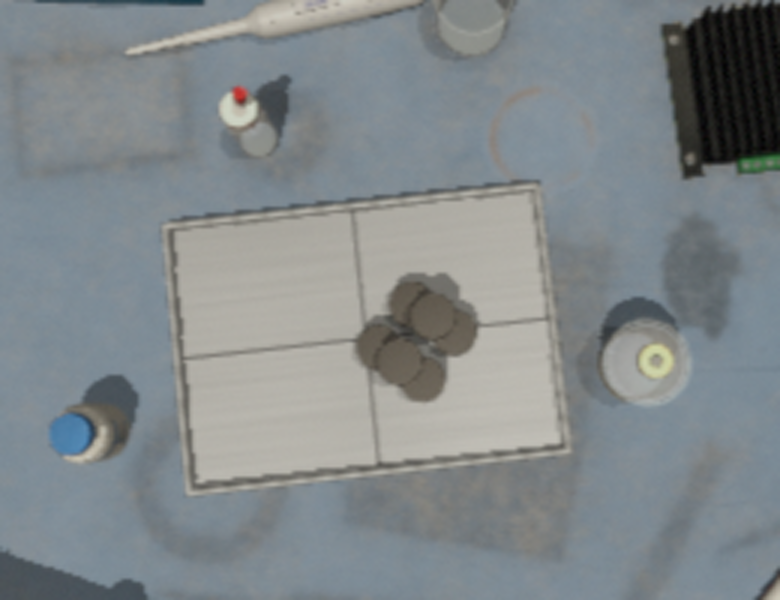

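View pics/scene0c.png

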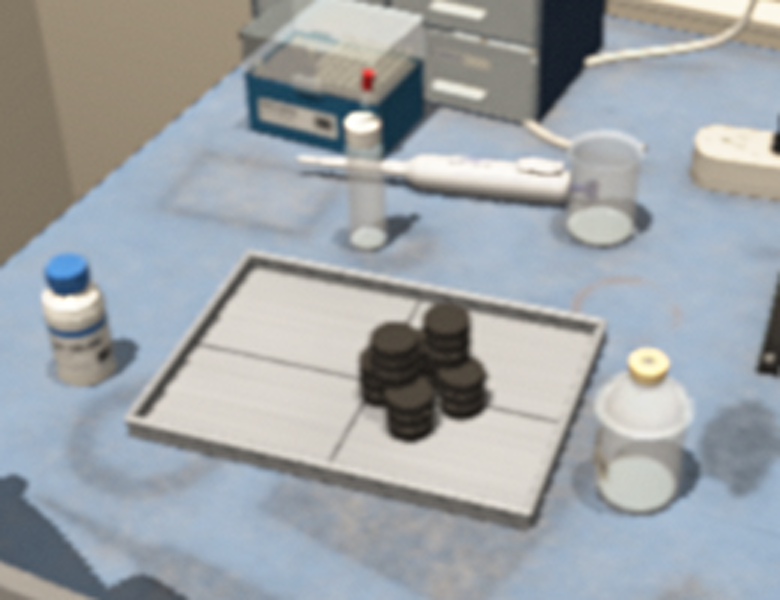

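The top view shows a 2×2 lower layer with two upright plugs on it. The tray is turned about 7°, and the vial, white bottle and clear bottle stand 30 mm or more outside the walls. I'll check the upper plugs against the scene camera, then move those two.

```bash
cat >> h.py <<'E'
TC=np.array([.5403,.0589]); TA=np.radians(7.34)
TR=np.array([[np.cos(TA),-np.sin(TA)],[np.sin(TA),np.cos(TA)]])
t2w=lambda p:TR@np.array(p)+TC
w2t=lambda p:(np.array(p)-TC)@TR
def clearance(c,a,obs,walls,op):
    """least gap of both fingers (22 x 15 mm, inner faces op apart) to plugs (radius 15) and walls; tray frame, a = closing angle"""
    u=np.array([np.cos(a),np.sin(a)]);n=np.array([-u[1],u[0]]);g=1.
    for s in(1,-1):
        m=c+s*u*(op/2+.0075)
        for o in obs:
            q=np.abs([(o-m)@u,(o-m)@n])-[.0075,.012]
            g=min(g,np.hypot(*np.maximum(q,0))-.015)
        if walls:
            for i in(1,-1):
                for j in(1,-1):
                    k=m+i*u*.0075+j*n*.012; g=min(g,.088-abs(k[0]),.125-abs(k[1]))
    return g
def best(c,obs,walls=True,op=.042):
    A=np.radians(np.arange(-85,86,5)); g=[min(clearance(np.array(c),a,obs,walls,op),.012)-2e-4*abs(a) for a in A]
    i=int(np.argmax(g)); return A[i],clearance(np.array(c),A[i],obs,walls,op)
def ori(a): return [180,0,np.degrees(a+TA)+90]
OPEN=.5; UP=.115
def pick(c,a,z):
    w=t2w(c); robot.move_to([*w,UP],ori(a)); robot.gripper_to(OPEN,40)
    hit=robot.line_to([*w,z],velocity=.12,f_stop=15); robot.gripper_to(0,40)
    s=robot.sense(); print('pick',np.round(w,3),'hit',hit,'z',s['tool_pos'][2].round(4),'gap',round(s['finger_gap'],3))
    robot.line_to([*w,UP],velocity=.2); return robot.sense()['finger_gap']
def place(c,a,z=.0095):
    w=t2w(c); robot.move_to([*w,UP],ori(a))
    hit=robot.line_to([*w,z],velocity=.12,f_stop=15); robot.gripper_to(OPEN)
    s=robot.sense(); print('place',np.round(w,3),'hit',hit,'z',s['tool_pos'][2].round(4),'t',s['time_s'])
    robot.line_to([*w,UP],velocity=.2)
def tops(W,zlo,zhi,nmin=40):
    x,y,z=W[...,0],W[...,1],W[...,2]; t=(W[...,:2]-TC)@TR
    m=(z>zlo)&(z<zhi)&(abs(t[...,0])<.085)&(abs(t[...,1])<.122)
    n,l,s,_=cv2.connectedComponentsWithStats(m.astype(np.uint8),connectivity=4)
    return [(np.array(cv2.minEnclosingCircle(t[l==i].astype(np.float32))[0]),t[l==i].mean(0),np.median(z[l==i]),s[i,4]) for i in range(1,n) if s[i,4]>=nmin]
E
python3 - <<'E'
from h import *
for cam in('top','scene'):
    W=cloud(np.load(cam+'0.npy'),cam)
    for lo,hi in((.058,.07),(.028,.038)):
        for e,m,z,n in tops(W,lo,hi): print(cam,'circ',e.round(4),'mean',m.round(4),z.round(4),n)
    x,y,z=W[...,0],W[...,1],W[...,2];
for n,p in(('clear',(.524,-.121)),('buf',(.475,.222)),('vial',(.666,.131))): print(n,w2t(p).round(3))
E
```

```text
top circ [ 0.006  -0.0467] mean [ 0.0058 -0.0469] 0.0627 191
top circ [-0.0203 -0.0227] mean [-0.0202 -0.0227] 0.0624 190
top circ [ 0.0174 -0.0338] mean [ 0.0199 -0.0302] 0.0324 114
top circ [-0.0045 -0.0597] mean [-0.0072 -0.0627] 0.0324 112
top circ [-0.0084 -0.009 ] mean [-0.0057 -0.0061] 0.0323 112
top circ [-0.0324 -0.0355] mean [-0.035  -0.0381] 0.0326 124
scene circ [ 0.0037 -0.0484] mean [ 0.0022 -0.0486] 0.0626 155
scene circ [-0.022  -0.0236] mean [-0.0236 -0.0246] 0.0626 164
scene circ [-0.0249 -0.0228] mean [-0.0334 -0.0312] 0.0329 202
scene circ [-0.0066 -0.0585] mean [-0.0093 -0.0616] 0.0327 146
clear [-0.039 -0.176]
buf [-0.044  0.17 ]
vial [0.134 0.055]
```

Both cameras put the upper tops at z ≈ 0.0625 (expected 0.063), and their plug positions agree to about 2 mm. Now I'll move the two upper plugs.

Run:
```python
from h import *
U=[np.array([-.0205,-.023]),np.array([.0055,-.047])]; T=[(-.044,.083),(.044,.083)]
robot.gripper_to(OPEN,40)
for i in(0,1):
    a,g=best(U[i],[U[1]] if i==0 else [],False); print('pick angle',np.degrees(a),g)
    if pick(U[i],a,.038)<.2: print('MISSED'); break
    a,g=best(T[i],[np.array(T[0])] if i else []); print('place',np.degrees(a),g)
    place(T[i],a)
w=t2w((.0,.19)); robot.move_to([*(w+[-.1,.05]),.2],ori(0))
im,d=shot('top','top1'); np.save('top1.npy',d); W=cloud(d,'top')
for lo,hi in((.05,.07),(.028,.04)):
    for e,m,z,n in tops(W,lo,hi): print('circ',e.round(4),'mean',m.round(4),z.round(4),n)
cv2.imwrite('pics/top1c.png',cv2.resize(im[140:340,180:440,::-1],None,fx=3,fy=3,interpolation=cv2.INTER_CUBIC))
```

```text
pick angle 40.0 0.013391342183792149
pick [0.523 0.033] hit False z 0.0391 gap 0.338
place -40.0 0.008708948731478316
place [0.486 0.136] hit True z 0.0079 t 7.4667
pick angle 0.0 1.0
pick [0.552 0.013] hit False z 0.0392 gap 0.335
place -40.0 0.008708948731478316
place [0.573 0.147] hit True z 0.0077 t 12.8083
circ [0.042  0.0827] mean [0.0417 0.0825] 0.0329 178
circ [ 0.0173 -0.0339] mean [ 0.0174 -0.0335] 0.0326 173
circ [-0.0041 -0.0595] mean [-0.0042 -0.0596] 0.0325 174
circ [-0.0086 -0.0094] mean [-0.0087 -0.0093] 0.0326 174
circ [-0.0324 -0.0354] mean [-0.0324 -0.0355] 0.0327 176
circ [-0.0454  0.0837] mean [-0.045   0.0837] 0.0327 180
```

View pics/top1c.png

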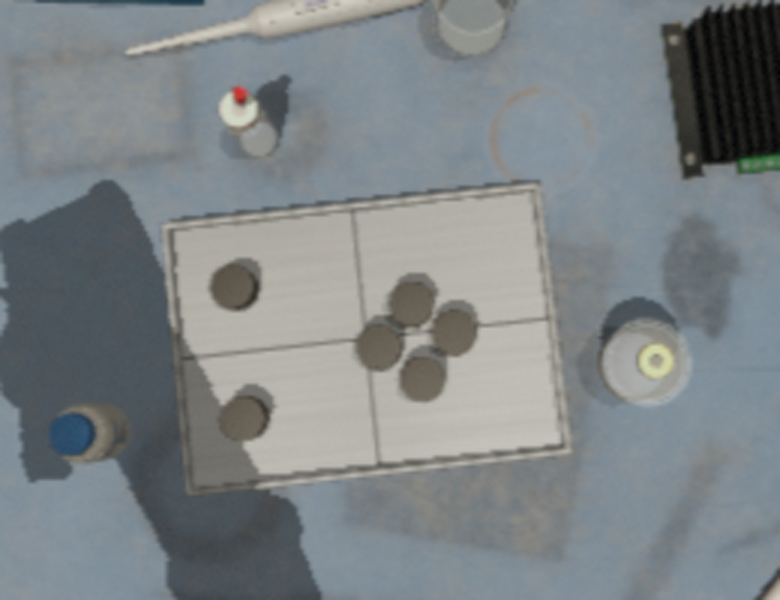

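Both plugs now stand in the two +y quarters, at crop pixels (235,287) and (244,417). The four lower ones sit apart at (412,302), (455,332), (380,345) and (423,378), and the bottles have not moved. Next I'll check finger clearances for those four and move them.

```bash
cat > go.py <<'E'
from h import *
import itertools
P={'A':np.array([.0174,-.0336]),'B':np.array([-.0042,-.0595]),'C':np.array([-.0087,-.0093]),'D':np.array([-.0324,-.0355])}
T={'A':(.044,0.),'B':(.044,-.083),'C':(-.044,0.),'D':(-.044,-.083)}
F=[np.array([.042,.0826]),np.array([-.045,.0837])]
def plan(order):
    S=dict(P);out=[]
    for k in order:
        o=F+[S[j] for j in S if j!=k]
        out.append((k,*best(S[k],o),*best(T[k],o))); S[k]=np.array(T[k])
    return out
pl=max((plan(o) for o in itertools.permutations('ABCD')),key=lambda p:min(min(q[2],q[4]) for q in p))
for q in pl: print(q[0],np.degrees(q[1]).round(),q[2].round(4),np.degrees(q[3]).round(),q[4].round(4))
if min(min(q[2],q[4]) for q in pl)>.0015:
    for k,a,_,b,_ in pl:
        if pick(P[k],a,.009)<.2: print('MISSED'); break
        place(T[k],b,.0105)
    robot.move_to([.45,.30,.2],ori(0))
    im,d=shot('top','top2'); W=cloud(d,'top')
    for e,m,z,n in tops(W,.022,.07,15): print('circ',e.round(4),'mean',m.round(4),z.round(4),n)
    cv2.imwrite('pics/top2c.png',cv2.resize(im[140:340,180:440,::-1],None,fx=3,fy=3,interpolation=cv2.INTER_CUBIC))
E
python3 go.py
```

```text
D -85.0 -0.0011 -40.0 0.0087
B -35.0 0.0115 40.0 0.0087
A 40.0 0.0137 -55.0 0.0135
C -40.0 0.014 -55.0 0.0135
```

Run:
```python
import re
exec(open('go.py').read().split("def plan")[0])
for op in(.036,.038,.040,.042):
    r=[]
    for k in P:
        o=F+[P[j] for j in P if j!=k]
        for a in np.radians(np.arange(-88,90,4)):
            n=np.array([-np.sin(a),np.cos(a)])
            for s in(-.005,-.004,-.003,0,.003,.004,.005): r.append((clearance(P[k]+s*n,a,o,True,op).round(4),k,np.degrees(a).round(),s))
    print(op,sorted(r,reverse=True)[:4])
```

```text
0.036 [(np.float64(0.0035), 'D', np.float64(-84.0), -0.005), (np.float64(0.0026), 'D', np.float64(-88.0), -0.005), (np.float64(0.0025), 'D', np.float64(-84.0), -0.004), (np.float64(0.0025), 'C', np.float64(4.0), 0.005)]
0.038 [(np.float64(0.0035), 'D', np.float64(-84.0), -0.005), (np.float64(0.0026), 'D', np.float64(-88.0), -0.005), (np.float64(0.0025), 'D', np.float64(-84.0), -0.004), (np.float64(0.0025), 'C', np.float64(4.0), 0.005)]
0.04 [(np.float64(0.0035), 'D', np.float64(-84.0), -0.005), (np.float64(0.0026), 'D', np.float64(-88.0), -0.005), (np.float64(0.0025), 'D', np.float64(-84.0), -0.004), (np.float64(0.0025), 'C', np.float64(4.0), 0.005)]
0.042 [(np.float64(0.0035), 'D', np.float64(-84.0), -0.005), (np.float64(0.0026), 'D', np.float64(-88.0), -0.005), (np.float64(0.0025), 'D', np.float64(-84.0), -0.004), (np.float64(0.0025), 'C', np.float64(4.0), 0.005)]
```

```bash
python3 - <<'E'
s=open('h.py').read()
s=s.replace("f_stop=15); robot.gripper_to(0,40)","f_stop=15)\n    if hit: z0=robot.sense()['tool_pos'][2]; robot.line_to([*w,UP]); raise SystemExit(f'pick hit at {z0}')\n    robot.gripper_to(0,40)")
open('h.py','w').write(s)
g=open('go.py').read()
g=g.replace("pl=max((plan(o) for o in itertools.permutations('ABCD')),key=lambda p:min(min(q[2],q[4]) for q in p))",
"pl=plan('DBAC'); a=np.radians(-84); pl[0]=('D',a,.0035,*pl[0][3:]); P['D']=P['D']-.005*np.array([-np.sin(a),np.cos(a)])")
open('go.py','w').write(g)
E
python3 go.py
```

```text
Traceback (most recent call last):
  File "go.py", line 13, in <module>
    for q in pl: print(q[0],np.degrees(q[1]).round(),q[2].round(4),np.degrees(q[3]).round(),q[4].round(4))
                                                     ^^^^^^^^^^
AttributeError: 'float' object has no attribute 'round'
```

```bash
sed -i '/^for q in pl/d' go.py; python3 go.py
```

```text
pick [0.508 0.018] hit False z 0.0101 gap 0.336
place [ 0.507 -0.029] hit True z 0.0089 t 19.7417
pick [ 0.544 -0.001] hit False z 0.0101 gap 0.339
place [ 0.595 -0.018] hit True z 0.0086 t 25.1917
pick [0.562 0.028] hit False z 0.0102 gap 0.332
place [0.584 0.065] hit True z 0.0088 t 30.9417
pick [0.533 0.049] hit False z 0.0101 gap 0.333
place [0.497 0.053] hit True z 0.009 t 35.6833
circ [ 0.043  -0.0824] mean [ 0.0426 -0.0822] 0.0324 180
circ [0.0423 0.0012] mean [0.0419 0.0009] 0.0325 182
circ [0.0419 0.0826] mean [0.0417 0.0821] 0.0319 186
circ [-0.0432 -0.0785] mean [-0.0431 -0.0783] 0.0325 180
circ [-0.0458 -0.0002] mean [-0.046  -0.0004] 0.0329 182
circ [-0.0448  0.0835] mean [-0.0448  0.0831] 0.0328 189
```

View pics/top2c.png

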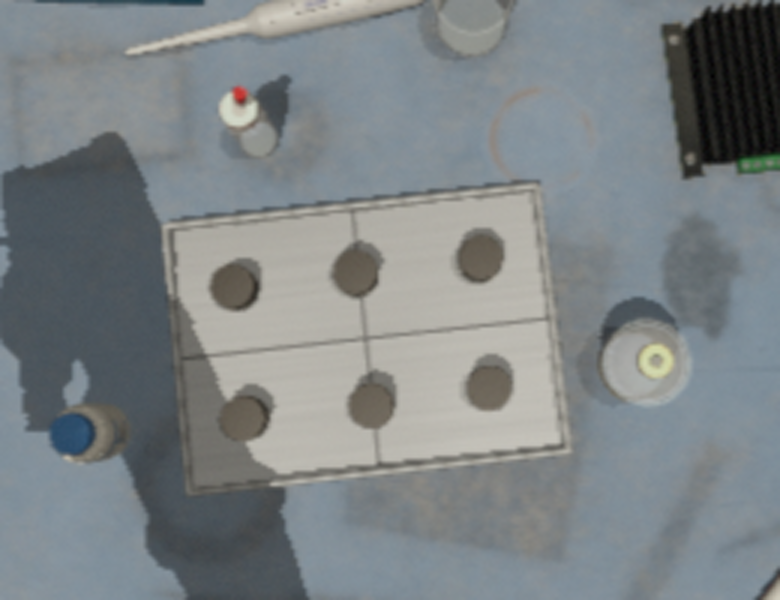

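The picture shows all six plugs standing in a 2×3 grid: (235,287), (356,272), (480,257), (244,417), (371,405) and (489,388). The closest two are 79 mm apart, every quarter has at least one, and the bottles and vial stand where they were.

```bash
python3 -c "
from station import robot
print(robot.close_job())"
```

```text
the job is handed in; nothing more can be done
None
```

The job is handed in: all six plugs stand in one layer, at least 78 mm centre to centre with at least one in each quarter, and the bottles and vial were not moved; it took about 37 s of the 72 s allowed, and the judge's verdict was not shown.

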